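# Stand the recipe tablet on its kickstand

### The arm

A 6-joint arm with a two-finger parallel gripper is mounted at the origin on the work surface. World frame = base frame: x ahead of the robot, y to its left, z up, the work surface at z = 0. Lengths are in m, angles in rad, forces in N, time in s.
With the tool pointing down it reaches from about 0.375 to 0.975 m from the base axis. Payload 3.8 kg.
Tool frame: the origin (TCP) lies at the centre of the arm's flange, where the gripper is bolted on; the fingertips stand 173 mm ahead of it and the grasp point (between the pads) lies bot.pinch_z ahead of it (bot.pinch_z is the distance from the TCP to the grasp point, in m); y points along the fingers, x is the direction in which the jaws open and shut, and the axes are right-handed (so a half turn about y gives the same grasp; the last joint's range is limited). The gripper opens to 85 mm and grips with 20 to 120 N. Pads are 22 mm wide; open, the fingers measure 114 mm over their backs; the gripper's body (76 mm by 85 mm) begins 54 mm behind the grasp point. The pads swing forward as they close: fully open they stand 13 mm farther back than shut.
Start: joints at [1.31, 0.264, 1.604, -0, 1.274, -0.037], TCP at [0.15, 0.658, 0.405] pointing down, gripper open.
Joint ranges: [-2.63, 2.63], [-0.94, 2.18], [0.31, 2.57], [-1.31, 4.45], [0, 2.66], [-2.55, 2.55]. Speed limits (rad/s): [2.57, 2.57, 3.14, 3.14, 3.14, 3.14].

### API

Orientations are given as a rotation vector (axis times angle).
In Python, from workcell import readout, read_camera, bot, spotter gives the robot as it stands.
- The arm moves only by the tool jog_arm, never from a script. Its argument "increments" is a list of rows, each a list of 7 numbers: the shift along the tool's x, y, z in m, then the turn, a rotation vector about the tool's x, y, z in rad, then the opening, from 0 (shut) to 1 (fully open). A call has 1 to 10 rows; each row shifts and turns the pose as measured when the row begins, along the tool's axes as they then stand; what a row does not reach is not made up. A row lasts 1/8 s, in which the tool goes at most 62.5 mm and 10.7 degrees, less where a joint would pass 70% of its speed; a pose out of reach is approached as far as the arm can. A call with a gripper value outside its range is refused whole. The fingers move at their own pace and stop on an object; "force" is the grip in N (left out, the last holds). Time passes only in rows, so rows that do not move let the fingers close. It gives the time, the measured TCP pose, the force and the opening at its end, in the units of the state.
- readout.read_state(): the state, without advancing time (a new reading comes with each control period).
- read_camera(name): name is "side" or "top"; returns a dict with "img" (384x512x3 uint8, blue, green, red), "range_z" (384x512 float32, m along the optical axis (not along the pixel's ray), 0 where there is no reading), "fx", "fy", "cx", "cy" (pixels), "world_from_camera" (4x4, takes a point from camera to world coordinates). Camera axes: x right, y down, z forward; pixel columns grow to the right and rows downward; lengths in m; the calibration is good to about 2 mm. A picture is of the moment at which its call begins.
- bot.finish_job(): hands the job in, once; it reports no verdict.
Trained networks look in a picture, given as the dict that the camera call returned (one of the last four; its "shot" number tells which), for a name from the list of things; names that differ only in an ending like _2 or _b are one class to them, and where a whole thing is asked for, a point or a joint stands for the part that bears it (a point fixed in the world has none). Each returns a list of dicts, best first, with "p" (0 to 1); they miss things now and then, are a little off and sometimes report something else, mostly with a low value. They report only what shows in the picture. A call takes as long as a camera call.
- spotter.masks_of(picture, thing): "mask" (384x512 bool, what is visible of it) and "location" ([column, row] in pixels, amid what is visible of it).
- spotter.spot_point(picture, thing): "location" ([column, row] in pixels: a listed point, or the origin of a listed thing).
The state is a dict: "time": time; "q": joint angles; "joint_vel": joint speeds; "joint_torque": joint torques, N m; "tool_pos": TCP position; "tcp_rot": TCP orientation; "wrist_force": force on the tool from outside, world axes, zero at the start; "torque": the same for the moment, N m; "width": opening from 0.0 (shut) to 1.0 (fully open).
Only numpy, scipy, OpenCV 4.12 (cv2) and the standard library are available. Lean on these libraries where they do the work, as an engineer would, in place of code of your own. Each camera call takes 0.05 s, during which the arm holds its last target. There are 200 camera calls.

### The job

On the back of the tablet that is parked screen-down in the oak dock, unfold the kickstand all the way to its stop. Then take the tablet out of the dock and set it down gently, without dropping it, on the cork mat so that it stands leaning back on the open kickstand: bottom edge and leg wholly on the mat, roughly square to it, screen facing the mat's far edge (away from the robot). Leave the jars, the mortar and the spoon where they are.

Things in the scene. Friction and masses are not known exactly. Their poses are not given: they have to be found in the camera images.
- tablet: Tablet in a blue case: loose slab 200 mm wide (y), 150 tall (z, up the slab), 10 thick (x), about 0.5 kg. Origin: centre of its bottom edge face. +x is the screen's outward normal (screen at x = +5 mm, back at -5). Starts in the dock, held only by its weight, z leaning 30 degrees from vertical with the top away from the robot; the back, with the kickstand, faces up and towards the robot
- top_edge (a point): Middle of the tablet's top edge (tablet z = 150 mm), axes as the tablet's. The slab is bare for 40 mm below it on the back (then the hinge) and clear of the dock for 60 mm on the screen side: grip it here across the 10 mm thickness, tool pointing along the slab
- hinge (a point): Kickstand hinge axis, at tablet x = -9, z = 100 mm, running along the tablet's y; axes as the tablet's. The aluminium leg is 40 mm wide, 6 thick. Standing on a level surface on the fully open leg, the tablet rests on its lower back edge and the leg tip and its z leans back 26 degrees from vertical
- kickstand (a joint): Kickstand angle, rad: 0 folded flat on the back with the tip pointing to the bottom edge; 0.87 fully open at its firm stop, tip swung away from the back; starts at 0 to 0.1. A friction hinge (0.05 N m) keeps the leg where it is left. Pulling on past the stop drags the tablet
- pull_tab (a point): Point in the orange pull tab on the leg's outer face, 60 mm from the hinge along the leg, 26 mm out from the leg's mid-plane. The tab is a fin 12 mm thick along y (pinch it so), 26 mm long along the leg, standing 34 mm out; the point is 11 mm below its outer end. Axes turn with the leg: z along the leg to the hinge, -x outwards, y along the hinge
- leg_tip (a point): End of the leg's rubber tip, mid-width, 96 mm from the hinge; the tip is a roller of 4 mm radius along y, its centre 92 mm from the hinge
- corner_left (a point): Lower back corner of the tablet at y = +100 mm (tablet frame: x = -5, z = 0)
- corner_right (a point): Lower back corner of the tablet at y = -100 mm (tablet frame: x = -5, z = 0)
- dock: Fixed oak dock, 180 mm wide (y). Origin: on the counter, below the middle of the tablet's bottom edge; x horizontal, from the tablet's back to its screen side. A board leaning 30 degrees supports the screen side up to 85 mm up the slab
- ledge (a point): Middle of the dock ledge that the tablet's bottom edge sits on, 35 mm above the counter. On the back side two lips, each 40 mm wide, 70 mm either side of the middle, rise 8 mm above it: draw the tablet more than 10 mm along the slab before moving it sideways
- mat: Fixed cork mat lying on the white marble counter (its top at height 0), 220 mm (x) by 280 mm (y), 4 mm thick. Origin: centre of its underside
- mat_far (a point): Middle of the mat's far edge (mat x = +110 mm), on its upper face: the side that the screen must face
- jar_tall: Bystander: glass jar with steel cap, 76 mm across, 130 mm tall. Origin: centre of its underside
- jar_short: Bystander: glass jar with steel cap, 84 mm across, 100 mm tall. Origin: centre of its underside
- mortar: Bystander: green ceramic mortar with its pestle, 116 mm across, 75 mm tall, pestle up to 135 mm. Origin: centre of its underside
- spoon: Bystander: steel spoon, 160 mm long, lying flat. Origin: underside, middle of its length

How it is judged:
By the outcome, as a careful person would: the job done as asked, in the order asked, and still so for the second after the job is handed in, with the robot touching nothing.
It also fails if it takes over 51 s, if anything falls off the work surface, if the arm or the gripper's body presses on something with over 40 N, if the wrist force passes 120 N, or if a joint passes its speed limit or range.

## Working session

There is one attempt and no reset: what is moved stays moved. The work goes in short steps, Python scripts to look and compute and a tool call to move; the robot and the scene stay as the last step left them, time stands still between calls to the robot, and variables do not carry over. Pictures are saved under pics/ and viewed, about 8 in all and at most 12, crops included, and the job is handed in when it is done.

Besides the shell and the picture viewer there is one more tool, called in YAML: its name, and indented under it one key for each argument. jog_arm: Moves the arm, as the interface text tells. Its arguments: {"type":"object","properties":{"increments":{"type":"array"},"force":{"type":"number"}},"required":["increments"]}

```bash
ls; mkdir -p pics; cat > h.py <<'E'
import numpy as np, cv2
from scipy.spatial.transform import Rotation as R
from workcell import readout, read_camera, bot, spotter
def world(p,uv,z=None,r=2):
    """pixel->world; using depth median, or plane of height z"""
    T=p["world_from_camera"];u,v=uv
    d=np.array([(u-p["cx"])/p["fx"],(v-p["cy"])/p["fy"],1])
    if z is None:
        w=p["range_z"][max(0,int(v)-r):int(v)+r+1,max(0,int(u)-r):int(u)+r+1];w=w[w>0]
        s=np.median(w) if w.size else np.nan
    else: s=(z-T[2,3])/(T[:3,:3]@d)[2]
    return T[:3,:3]@(d*s)+T[:3,3]
def cloud(p,mask):
    m=mask&(p["range_z"]>0);v,u=np.nonzero(m);s=p["range_z"][m]
    c=np.stack([(u-p["cx"])/p["fx"]*s,(v-p["cy"])/p["fy"]*s,s],1)
    return c@p["world_from_camera"][:3,:3].T+p["world_from_camera"][:3,3]
def pix(p,X):
    T=np.linalg.inv(p["world_from_camera"]);c=T[:3,:3]@X+T[:3,3]
    return p["fx"]*c[0]/c[2]+p["cx"],p["fy"]*c[1]/c[2]+p["cy"]
E
python3 - <<'E'
from h import *
np.set_printoptions(precision=4,suppress=True)
s=readout.read_state();print(s,bot.pinch_z)
ims=[]
for n in ["side","top"]:
    p=read_camera(n);ims.append(p["img"])
    print(n,p["world_from_camera"][:3],p["fx"])
    for t in ["top_edge","hinge","pull_tab","leg_tip","corner_left","corner_right","ledge","mat","mat_far","jar_tall","jar_short","mortar","spoon","dock","tablet"]:
        r=spotter.spot_point(p,t)[:2]
        print(t,[(np.round(a["location"]),round(a["p"],2),world(p,a["location"])) for a in r])
    np.save(f"{n}.npy",p,allow_pickle=True)
    cv2.imwrite(f"pics/{n}0.png",p["img"])
E
```

```text
pics
{'time': 0.0, 'q': array([ 1.3101,  0.2648,  1.6054, -0.    ,  1.2737, -0.0369]), 'joint_vel': array([ 0.0012, -0.0003, -0.0009, -0.0003,  0.0011, -0.0022]), 'joint_torque': array([ -0.0003, -51.5104, -36.7302,   0.0002,   0.013 ,   0.    ]), 'tool_pos': array([0.1497, 0.6578, 0.4033]), 'tcp_rot': array([-1.3082, -1.0414,  1.0445]), 'wrist_force': array([ 0.5634, -0.1665,  0.1801]), 'torque': array([-0.0107, -0.01  ,  0.0502]), 'width': 0.9978578766296491} 0.1547
side [[-0.9832 -0.1416  0.1155  0.4725]
 [-0.1818  0.6952 -0.6954  0.9817]
 [ 0.0182 -0.7047 -0.7093  1.0944]] 409.3969042518313
top_edge [(array([269., 226.]), 0.74, array([0.5841, 0.0737, 0.005 ]))]
hinge [(array([280., 237.]), 0.83, array([0.5315, 0.2098, 0.1283]))]
pull_tab [(array([299., 251.]), 0.7, array([0.471 , 0.2302, 0.0983])), (array([208., 247.]), 0.44, array([0.7657, 0.2088, 0.0136]))]
leg_tip [(array([299., 251.]), 0.69, array([0.471 , 0.2289, 0.0996])), (array([293., 258.]), 0.63, array([0.486 , 0.2315, 0.0635]))]
corner_left [(array([276., 282.]), 0.82, array([0.5243, 0.3156, 0.0473]))]
corner_right [(a
[... 1826 characters left out ...]
26,  0.0934]))]
mat_far [(array([313., 206.]), 0.93, array([ 0.6102, -0.1994,  0.0034]))]
jar_tall [(array([100., 222.]), 0.81, array([0.5656, 0.4565, 0.1043])), (array([178., 244.]), 0.26, array([0.4911, 0.2222, 0.094 ]))]
jar_short [(array([410., 223.]), 0.92, array([ 0.5361, -0.4766,  0.0977])), (array([178., 249.]), 0.32, array([0.4785, 0.2222, 0.1022]))]
mortar [(array([244., 156.]), 0.66, array([0.7696, 0.0186, 0.0484]))]
spoon [(array([187., 163.]), 0.68, array([0.7612, 0.2054, 0.0174])), (array([182., 246.]), 0.36, array([0.4872, 0.2126, 0.0703]))]
dock [(array([183., 246.]), 0.67, array([0.4869, 0.2114, 0.0703]))]
tablet [(array([182., 246.]), 0.78, array([0.4885, 0.212 , 0.0756]))]
```

```bash
python3 - <<'E'
from h import *
np.set_printoptions(precision=4,suppress=True)
for n in ["side","top"]:
    p=read_camera(n)
    M={}
    for t in ["tablet","kickstand","mat"]:
        r=spotter.masks_of(p,t); print(n,t,[(a["p"],a["mask"].sum(),a["location"]) for a in r[:2]])
        if r: M[t]=r[0]["mask"]
    if "tablet" in M:
        m=M["tablet"].copy()
        if "kickstand" in M: m&=~cv2.dilate(M["kickstand"].astype(np.uint8),np.ones((3,3))).astype(bool)
        m=cv2.erode(m.astype(np.uint8),np.ones((2,2))).astype(bool)
        c=cloud(p,m)
        # ransac plane
        best=None;rng=np.random.default_rng(0)
        for _ in range(800):
            a=c[rng.choice(len(c),3,False)];nn=np.cross(a[1]-a[0],a[2]-a[0]);l=np.linalg.norm(nn)
            if l<1e-6: continue
            nn/=l;inl=abs((c-a[0])@nn)<.003
            if best is None or inl.sum()>best.sum(): best=inl
        q=c[best];o=q.mean(0);nn=np.linalg.svd(q-o)[2][2];nn*=np.sign(nn[2])
        print("plane",o,nn,best.sum(),len(c),"lean",np.degrees(np.arcsin(nn[2])),"yaw",np.degrees(np.arctan2(-nn[1],-nn[0])))
        xdir=np.array([-nn[0],-nn[1],0]);xdir/=np.linalg.norm(xdir)
        y=np.cross([0,0,1],xdir);z=np.cross(-nn,y)
        f=q-o;Y=f@y;Z=f@z
        print("ext y",np.percentile(Y,[0,2,98,100]),"z",np.percentile(Z,[0,2,98,100]),"top height",(q[:,2]).max())
        print("y centre pt", o+y*(Y.min()+Y.max())/2+z*Z.max())
    if "mat" in M:
        c=cloud(p,M["mat"]);c=c[abs(c[:,2]-.004)<.01]
        print("mat",cv2.minAreaRect(c[:,:2].astype(np.float32)*1000))
    v=p["img"].copy()
    for t,cl in zip(M,[(255,0,255),(0,255,255),(0,255,0)]):
        cs,_=cv2.findContours(M[t].astype(np.uint8),0,1);
        if t!="tablet":cv2.drawContours(v,cs,-1,cl,1)
    cv2.imwrite(f"pics/{n}1.png",cv2.resize(v,None,fx=1.5,fy=1.5,interpolation=cv2.INTER_CUBIC))
E
```

```text
side tablet []
side kickstand [(0.72, np.int64(337), [287.4, 247.5])]
side mat [(0.89, np.int64(2722), [298.0, 177.4]), (0.7, np.int64(869), [287.5, 273.4])]
mat ((510.9027099609375, -209.54757690429688), (217.94825744628906, 290.05169677734375), 4.014345169067383)
top tablet [(0.64, np.int64(2006), [181.1, 234.2]), (0.31, np.int64(319), [178.2, 242.0])]
top kickstand [(0.86, np.int64(286), [177.0, 240.8]), (0.34, np.int64(5986), [315.4, 236.8])]
top mat [(0.79, np.int64(5860), [316.5, 235.7])]
plane [0.5298 0.2115 0.1156] [-0.8251  0.2509  0.5063] 1369 1520 lean 30.416792248887955 yaw -16.91127031801604
ext y [-0.0989 -0.095   0.0956  0.0999] z [-0.09   -0.0794  0.062   0.0668] top height 0.17388250282023687
y centre pt [0.5623 0.2021 0.1732]
mat ((511.17034912109375, -206.70912170410156), (220.4151153564453, 279.0146179199219), 4.018259048461914)
```

View pics/top1.png

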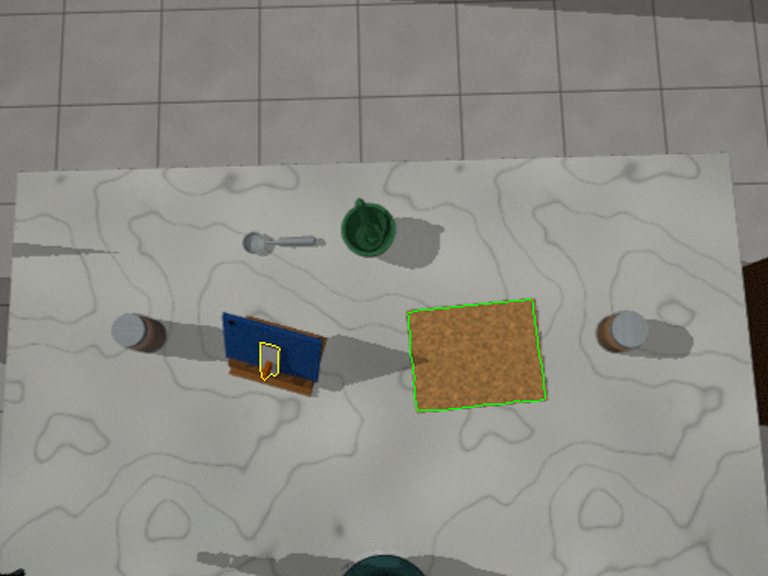

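View pics/side1.png

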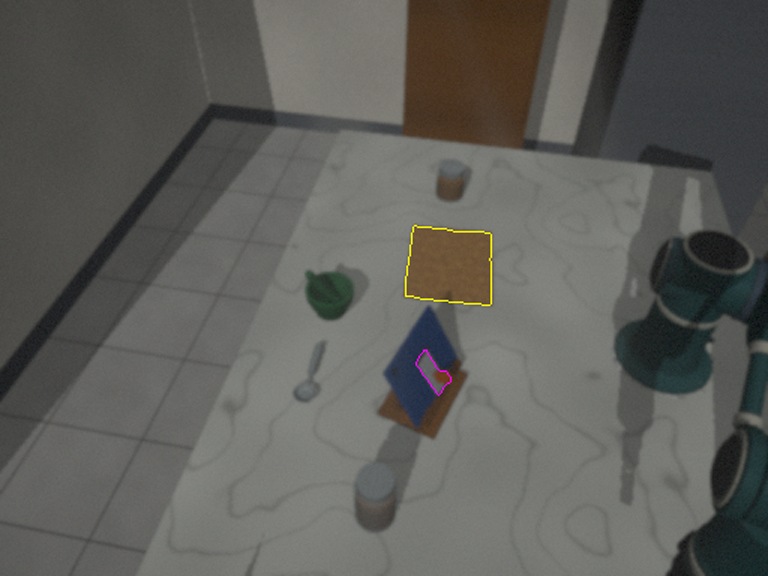

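```bash
cat >> h.py <<'E'
from scipy.linalg import expm, logm
def pose(Rm,p): T=np.eye(4);T[:3,:3]=Rm;T[:3,3]=p;return T
def tcp():
    s=readout.read_state();return pose(R.from_rotvec(s["tcp_rot"]).as_matrix(),s["tool_pos"])
def frame(p,yaw,lean):   # lean>0: top away along local x
    return pose((R.from_euler("z",yaw)*R.from_euler("y",lean)).as_matrix(),p)
def rows(T,n,start=None):
    D=np.linalg.inv(tcp() if start is None else start)@T
    M=expm(np.real(logm(D))/n)
    return np.round(np.r_[M[:3,3],R.from_matrix(M[:3,:3]).as_rotvec()],4)
def tool(g,a,xd):  # grasp point, approach dir, jaw dir -> TCP pose, jaw sign nearest current
    a=a/np.linalg.norm(a);xd=xd-a*(xd@a);xd/=np.linalg.norm(xd)
    Rs=[np.stack([s*xd,a,np.cross(s*xd,a)],1) for s in (1,-1)]
    C=tcp()[:3,:3];Rm=max(Rs,key=lambda A:np.trace(C.T@A))
    return pose(Rm,g-bot.pinch_z*a)
TAB=frame([.4908,.2234,.035],-.295,np.radians(30))
def tabgrip(th,dep0=np.radians(60),out=.029,along=.060,T=TAB):
    H=T@pose(np.eye(3),[-.009,0,.1])@pose(R.from_euler("y",th).as_matrix(),[0,0,0])
    g=(H@[-out,0,-along,1])[:3]
    # dep0: approach depression at th=0
    ang=dep0-np.radians(30); a=H[:3,:3]@np.array([np.cos(ang),0,-np.sin(ang)])
    return tool(g,a,H[:3,1]),g,a
E
python3 - <<'E'
from h import *
np.set_printoptions(precision=4,suppress=True)
C=tcp();print(C)
for th in (0,.1,.87):
    T,g,a=tabgrip(th);print(th,g,a,T[:3,3])
T,g,a=tabgrip(.1)
P=T.copy();P[:3,3]-=.08*a
for n in (10,14):print("pre",n,rows(P,n))
print("in",rows(T,4,P)); print(P)
E
```

```text
[[ 0.2219  0.     -0.9751  0.1498]
 [ 0.9751 -0.      0.2219  0.6582]
 [-0.     -1.     -0.      0.4047]
 [ 0.      0.      0.      1.    ]]
0 [0.4784 0.2272 0.0886] [ 0.4784 -0.1454 -0.866 ] [0.4044 0.2496 0.2226]
0.1 [0.4751 0.2282 0.0943] [ 0.3933 -0.1195 -0.9116] [0.4143 0.2466 0.2354]
0.87 [0.4698 0.2298 0.1441] [-0.3248  0.0987 -0.9406] [0.52   0.2145 0.2896]
pre 10 [-0.0329  0.0159 -0.0305 -0.0423  0.007   0.0015]
pre 14 [-0.0235  0.0115 -0.0218 -0.0302  0.005   0.0011]
in [-0.    0.02 -0.    0.   -0.   -0.  ]
[[ 0.2907  0.3933 -0.8722  0.3828]
 [ 0.9568 -0.1195  0.265   0.2562]
 [-0.     -0.9116 -0.411   0.3083]
 [ 0.      0.      0.      1.    ]]
```

jog_arm:
  increments:
    - [-0.033,0.016,-0.0305,-0.0423,0.007,0.0015,0.6]
    - [-0.033,0.016,-0.0305,-0.0423,0.007,0.0015,0.6]
    - [-0.033,0.016,-0.0305,-0.0423,0.007,0.0015,0.6]
    - [-0.033,0.016,-0.0305,-0.0423,0.007,0.0015,0.6]
    - [-0.033,0.016,-0.0305,-0.0423,0.007,0.0015,0.6]
    - [-0.033,0.016,-0.0305,-0.0423,0.007,0.0015,0.6]
    - [-0.033,0.016,-0.0305,-0.0423,0.007,0.0015,0.6]
    - [-0.033,0.016,-0.0305,-0.0423,0.007,0.0015,0.6]
    - [-0.033,0.016,-0.0305,-0.0423,0.007,0.0015,0.6]
    - [-0.033,0.016,-0.0305,-0.0423,0.007,0.0015,0.6]
  force: 30

```text
time: 3.25
tool_pos: [0.3887, 0.2475, 0.3071]
tcp_rot: [-1.683, -1.261, 0.792]
wrist_force: [1.2, 0.8, 0.6]
width: 0.603
```

```bash
python3 - <<'E'
from h import *
np.set_printoptions(precision=4,suppress=True)
T,g,a=tabgrip(.1)
P=T.copy();P[:3,3]-=.08*a
print(tcp()[:3,3],P[:3,3],"pre",rows(P,2), rows(P,1),readout.read_state()["q"])
E
```

```text
[0.3887 0.2475 0.3071] [0.3828 0.2562 0.3083] pre [ 0.0033 -0.0022  0.0034  0.007   0.0005  0.0046] [ 0.0066 -0.0045  0.0069  0.0139  0.001   0.0093] [ 0.6399 -0.1358  2.2504 -0.482   0.8089 -0.3407]
```

jog_arm:
  increments:
    - [0.007,-0.0045,0.007,0.014,0.001,0.009,0.6]
    - [0,0.02,0,0,0,0,0.6]
    - [0,0.015,0,0,0,0,0.6]
    - [0,0,0,0,0,0,0.6]

```text
time: 3.75
tool_pos: [0.3977, 0.2508, 0.2764]
tcp_rot: [-1.681, -1.24, 0.799]
wrist_force: [0.6, -0.9, -0.1]
width: 0.598
```

```bash
python3 - <<'E'
from h import *
np.set_printoptions(precision=4,suppress=True)
T,g,a=tabgrip(.1)
print(tcp()[:3,3],T[:3,3],rows(T,1))
ims=[]
for n,uv in(("side",(295,255)),("top",(178,245))):
    p=read_camera(n)
    for t in ("pull_tab","hinge","leg_tip"):
        r=spotter.spot_point(p,t)[:1]
        print(n,t,[(np.round(a["location"],1),round(a["p"],2),world(p,a["location"],r=1)) for a in r],pix(p,{"pull_tab":(TAB@[-.035-.006,0,.04,1])[:3],"hinge":(TAB@[-.009,0,.1,1])[:3],"leg_tip":(TAB@[-.018,0,.005,1])[:3]}[t]))
    u,v=uv;c=p["img"][v-50:v+50,u-60:u+60];ims.append(cv2.resize(c,None,fx=3.3,fy=3.3,interpolation=cv2.INTER_CUBIC))
cv2.imwrite("pics/c1.png",np.hstack(ims))
E
```

```text
[0.3977 0.2508 0.2764] [0.4143 0.2466 0.2354] [ 0.0009  0.0444  0.0013 -0.     -0.0063 -0.0004]
side pull_tab [(array([298.3, 249.8]), 0.72, array([0.4728, 0.2616, 0.1462]))] (np.float64(296.92389407990584), np.float64(251.97588507442083))
side hinge [(array([278.1, 236.6]), 0.78, array([0.5379, 0.2119, 0.1293]))] (np.float64(280.3101912938443), np.float64(237.4169955805417))
side leg_tip [(array([295. , 259.5]), 0.64, array([0.4786, 0.2259, 0.0479]))] (np.float64(295.068610545118), np.float64(259.77571386287195))
top pull_tab [(array([175.9, 249.3]), 0.79, array([0.4763, 0.2261, 0.1071]))] (np.float64(176.3289266256697), np.float64(249.67285989175957))
top hinge [(array([177.9, 227.6]), 0.73, array([0.5387, 0.2162, 0.1295]))] (np.float64(179.8213908503534), np.float64(230.20179318154598))
top leg_tip [(array([178.3, 250.1]), 0.78, array([0.4746, 0.2221, 0.0893]))] (np.float64(178.9925356724101), np.float64(249.47699130835974))
```

View pics/c1.png

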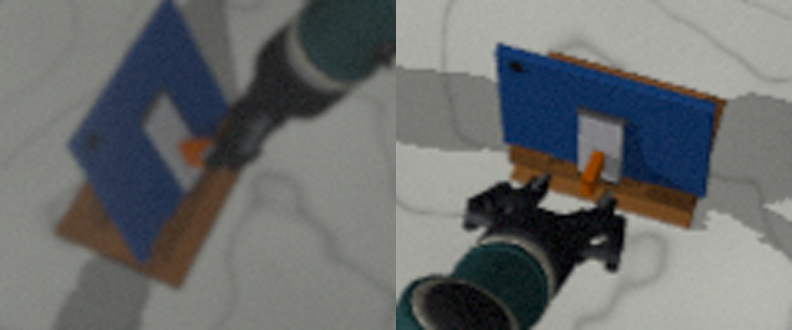

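jog_arm:
  increments:
    - [0,0.016,0,0,-0.003,0,0.6]
    - [0,0.015,0,0,-0.003,0,0.6]
    - [0.001,0.013,0.001,0,0,0,0.6]
    - [0,0,0,0,0,0,0.6]

```text
time: 4.65
tool_pos: [0.4157, 0.2462, 0.2339]
tcp_rot: [-1.679, -1.246, 0.803]
wrist_force: [-0.1, 0.4, -0.5]
width: 0.6
```

```bash
python3 - <<'E'
from h import *
np.set_printoptions(precision=4,suppress=True)
T,g,a=tabgrip(.1)
print(rows(T,1),readout.read_state()["wrist_force"])
ims=[]
for n,uv in(("side",(295,255)),("top",(178,245))):
    p=read_camera(n)
    u,v=uv;c=p["img"][v-30:v+30,u-36:u+36];ims.append(cv2.resize(c,None,fx=5.5,fy=5.5,interpolation=cv2.INTER_CUBIC))
cv2.imwrite("pics/c2.png",np.hstack(ims))
E
```

```text
[ 0.     -0.0019  0.0007  0.0011 -0.0005  0.0008] [-0.0585  0.41   -0.458 ]
```

View pics/c2.png

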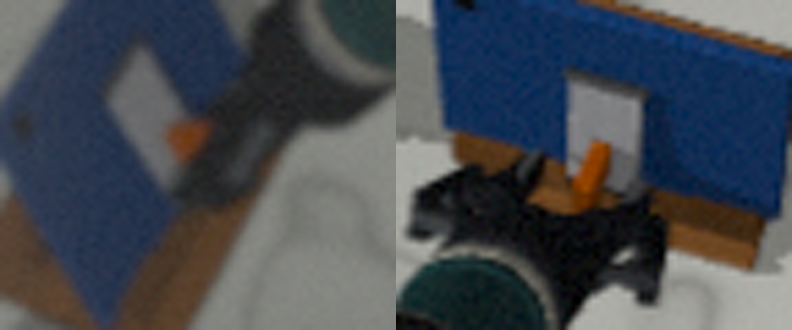

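jog_arm:
  increments:
    - [0,0,0,0,0,0,0.3]
    - [0,0,0,0,0,0,0.2]
    - [0,0,0,0,0,0,0.1]
    - [0,0,0,0,0,0,0]
    - [0,0,0,0,0,0,0]
  force: 25

```text
time: 5.38
tool_pos: [0.4157, 0.246, 0.2358]
tcp_rot: [-1.681, -1.247, 0.801]
wrist_force: [0.6, -1.5, -1.5]
width: 0.134
```

```bash
python3 - <<'E'
from h import *
np.set_printoptions(precision=4,suppress=True)
s=readout.read_state();print(s["width"],s["wrist_force"],s["torque"])
T0,_,_=tabgrip(.1); 
for th in(.87,):
    T1,_,_=tabgrip(th)
    D=T1@np.linalg.inv(T0)
    print(rows(D@tcp(),10), np.linalg.norm((D@tcp())[:3,3]-tcp()[:3,3]), rows(D@tcp(),8))
E
```

```text
0.13443235565799053 [ 0.5754 -1.4818 -1.5348] [-0.1425  0.2753 -0.0718]
[ 0.     -0.0045 -0.0117  0.077   0.0001  0.0001] 0.122463504953409 [ 0.     -0.0055 -0.0147  0.0962  0.0001  0.0001]
```

jog_arm:
  increments:
    - [0,-0.0045,-0.0117,0.077,0,0,0]
    - [0,-0.0045,-0.0117,0.077,0,0,0]
    - [0,-0.0045,-0.0117,0.077,0,0,0]
    - [0,-0.0045,-0.0117,0.077,0,0,0]
    - [0,0,0,0,0,0,0]

```text
time: 6.0
tool_pos: [0.4542, 0.2347, 0.2678]
tcp_rot: [-1.423, -1.06, 0.944]
wrist_force: [1.1, 0.5, -0.1]
width: 0.134
```

```bash
cat > leg.py <<'E'
from h import *
np.set_printoptions(precision=4,suppress=True)
# leg angle from current gripper: grasp point position about hinge (slip-invariant) and tool orientation
T0,g0,_=tabgrip(0.0);C=tcp();g=C[:3,3]+bot.pinch_z*C[:3,1]
loc=np.linalg.inv(TAB)@np.r_[g,1];loc=loc[:3]-[-.009,0,.1]
rad=np.hypot(loc[0],loc[2]);ang=np.arctan2(-loc[0],-loc[2])-np.arctan2(.029,.06)
rot=(R.from_matrix(T0[:3,:3]).inv()*R.from_matrix(C[:3,:3])).as_rotvec()
s=readout.read_state()
print("radius",rad,"(nom .0666) ang",ang,"toolrot",rot,"y",loc[1],"F",s["wrist_force"],"M",s["torque"],s["width"],s["time"])
E
python3 leg.py
```

```text
radius 0.06446225618115042 (nom .0666) ang 0.4091859336396914 toolrot [ 0.4123 -0.0006 -0.0035] y 0.0007063625679551155 F [ 1.0895  0.5023 -0.1368] M [ 0.107  -0.1949 -0.008 ] 0.13388004809531948 6.0
```

jog_arm:
  increments:
    - [0,-0.0045,-0.0117,0.077,0,0,0]
    - [0,-0.0045,-0.0117,0.077,0,0,0]
    - [0,-0.0045,-0.0117,0.077,0,0,0]
    - [0,-0.0045,-0.0117,0.077,0,0,0]
    - [0,-0.0035,-0.009,0.06,0,0,0]
    - [0,0,0,0,0,0,0]

```text
time: 6.75
tool_pos: [0.5081, 0.2192, 0.2867]
tcp_rot: [-1.124, -0.835, 1.079]
wrist_force: [-1.6, -1.2, 3.2]
width: 0.135
```

```bash
python3 leg.py
```

```text
radius 0.06398706486911096 (nom .0666) ang 0.7669970162562558 toolrot [ 0.7759 -0.0035  0.    ] y 0.0008073226157214453 F [-1.5754 -1.2085  3.1705] M [-0.1835  0.0648 -0.0711] 0.13521950150724452 6.75
```

jog_arm:
  increments:
    - [0,-0.002,-0.006,0.04,0,0,0]
    - [0,-0.002,-0.006,0.04,0,0,0]
    - [0,-0.0015,-0.004,0.025,0,0,0]
    - [0,0,0,0,0,0,0]

```text
time: 7.25
tool_pos: [0.5247, 0.2145, 0.2885]
tcp_rot: [-1.035, -0.769, 1.112]
wrist_force: [-1.6, -1.2, 4.0]
width: 0.136
```

```bash
python3 leg.py; cat >> h.py <<'E'
def fitplane(c,tol=.003,guess=None):
    best=None;rng=np.random.default_rng(0)
    for _ in range(800):
        a=c[rng.choice(len(c),3,False)];nn=np.cross(a[1]-a[0],a[2]-a[0]);l=np.linalg.norm(nn)
        if l<1e-7: continue
        nn/=l;inl=abs((c-a[0])@nn)<tol
        if best is None or inl.sum()>best.sum(): best=inl
    q=c[best];o=q.mean(0);nn=np.linalg.svd(q-o)[2][2];nn*=np.sign(nn[2]);return o,nn,q
E
cat > look.py <<'E'
from h import *
import sys
np.set_printoptions(precision=4,suppress=True)
ims=[]
for n,uv in(("top",(178,240)),("side",(288,250))):
    p=read_camera(n)
    hsv=cv2.cvtColor(p["img"],cv2.COLOR_BGR2HSV)
    m=(hsv[...,0]>100)&(hsv[...,0]<130)&(hsv[...,1]>120)
    m=cv2.erode(m.astype(np.uint8),np.ones((3,3))).astype(bool)
    c=cloud(p,m);c=c[np.linalg.norm(c-[.53,.21,.11],axis=1)<.15]
    o,nn,q=fitplane(c);y=np.cross([0,0,1],[-nn[0],-nn[1],0]);y/=np.linalg.norm(y);z=np.cross(-nn,y)
    print(n,o,nn,len(q),"lean",np.degrees(np.arcsin(nn[2])),"yaw",np.degrees(np.arctan2(-nn[1],-nn[0])),"ymid",((q-o)@y).min()+((q-o)@y).max(),"z",((q-o)@z).min(),((q-o)@z).max(),"off vs model",nn@(o-(TAB@[-.005,0,.1,1])[:3]))
    r=spotter.masks_of(p,"kickstand")
    if r:
        k=cloud(p,cv2.erode(r[0]["mask"].astype(np.uint8),np.ones((2,2))).astype(bool))
        if len(k)>20:
            ko,kn,kq=fitplane(k);print(" leg",len(kq),len(k),kn,"angle",np.arccos(abs(kn@nn)))
    u,v=uv;ims.append(cv2.resize(p["img"][v-45:v+45,u-54:u+54],None,fx=3.6,fy=3.6,interpolation=cv2.INTER_CUBIC))
cv2.imwrite("pics/"+sys.argv[1],np.hstack(ims))
E
python3 look.py c3.png
```

```text
radius 0.06400131244856659 (nom .0666) ang 0.8750571768286126 toolrot [ 0.8824 -0.0048  0.001 ] y 0.0008584382585145323 F [-1.6282 -1.194   3.9907] M [-0.2266 -0.0214 -0.1378] 0.13580037155290117 7.25
top [0.514  0.1427 0.1231] [-0.8136  0.2477  0.526 ] 334 lean 31.736176355272256 yaw -16.929242125877096 ymid 0.1440048472093184 z -0.0795076002297104 0.05561443004065298 off vs model -0.0005080824967809806
 leg 44 87 [-0.2793 -0.9592  0.0432] angle 1.5583713712266207
side [0.521  0.2243 0.0946] [-0.8216  0.2344  0.5196] 147 lean 31.30389771552126 yaw -15.921336802139122 ymid -0.0003259176277026696 z -0.05411353302525839 0.07924474916479525 off vs model -0.000873507949355903
 leg 155 204 [-0.1976  0.0189  0.9801] angle 0.8284165571060954
```

View pics/c3.png

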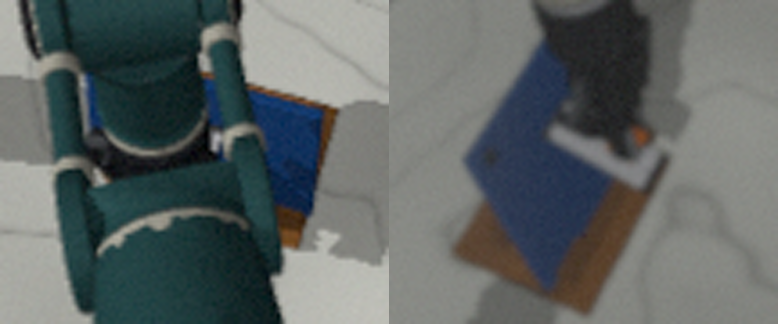

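jog_arm:
  increments:
    - [0,-0.0018,-0.0045,0.03,0,0,0]
    - [0,-0.0018,-0.0045,0.03,0,0,0]
    - [0,0,0,0,0,0,0]

```text
time: 7.82
tool_pos: [0.5343, 0.2116, 0.2885]
tcp_rot: [-0.983, -0.731, 1.13]
wrist_force: [-1.6, -2.0, 2.7]
width: 0.133
```

```bash
python3 leg.py; python3 look.py c4.png
```

```text
radius 0.06391227404175795 (nom .0666) ang 0.9342200506826688 toolrot [ 0.944  -0.0055  0.0008] y 0.0008758810100205627 F [-1.5745 -2.0276  2.7488] M [-0.1839  0.0425 -0.0614] 0.13250524128986205 7.825
top [0.5203 0.1528 0.1277] [-0.813   0.2453  0.5281] 261 lean 31.877998079281436 yaw -16.792361821028244 ymid 0.12037948064438908 z -0.08589497480016756 0.05070462448971167 off vs model -0.0006447198021824994
side [0.518  0.2347 0.0857] [-0.8165  0.2424  0.5239] 142 lean 31.597372646384823 yaw -16.53175002068963 ymid 0.009938661992715161 z -0.041385489362240235 0.08519717975569477 off vs model -0.0007391236191055433
 leg 121 138 [-0.1366 -0.0018  0.9906] angle 0.8890337040416415
```

jog_arm:
  increments:
    - [0,-0.0018,-0.0045,0.03,0,0,0]
    - [0,-0.0012,-0.003,0.02,0,0,0]
    - [0,0,0,0,0,0,0]

```text
time: 8.4
tool_pos: [0.5414, 0.2096, 0.2853]
tcp_rot: [-0.939, -0.698, 1.144]
wrist_force: [-1.6, -0.4, 1.2]
width: 0.132
```

```bash
python3 leg.py; python3 look.py c5.png
```

```text
radius 0.06401504942880633 (nom .0666) ang 0.9400217077754376 toolrot [ 0.9966 -0.006   0.0015] y 0.0008604601504490494 F [-1.552  -0.3788  1.1807] M [-0.1592 -0.3022 -0.1439] 0.13225741434624763 8.4
top [0.5154 0.1349 0.1284] [-0.8097  0.2595  0.5263] 162 lean 31.754871145205975 yaw -17.771359032562284 ymid 0.14888908225487915 z -0.08893199869613909 0.05157120595220735 off vs model -0.0018258398784342363
side [0.5164 0.2336 0.0832] [-0.8169  0.2459  0.5217] 129 lean 31.447966772109847 yaw -16.75144042424498 ymid 0.02705788868528896 z -0.03818247918947618 0.09220234010862213 off vs model -0.0008043712570297677
 leg 149 180 [-0.1382  0.0744  0.9876] angle 0.8678992469414434
```

View pics/c5.png

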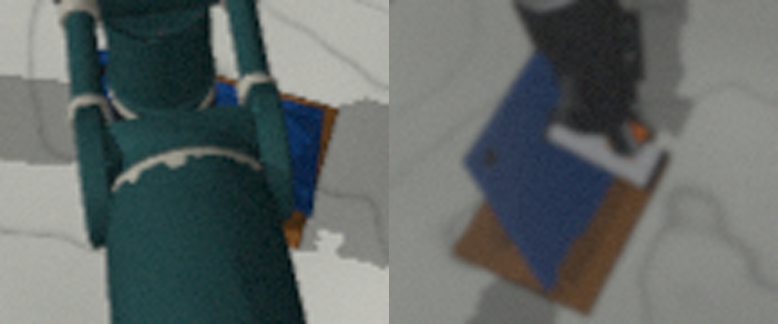

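jog_arm:
  increments:
    - [0,-0.002,0,0,0,0,0]
    - [0,-0.002,0,0,0,0,0]
    - [0,0,0,0,0,0,0]

```text
time: 8.98
tool_pos: [0.5415, 0.2096, 0.2855]
tcp_rot: [-0.939, -0.697, 1.145]
wrist_force: [0.0, 1.9, -6.4]
width: 0.138
```

```bash
python3 leg.py; python3 look.py c6.png
```

```text
radius 0.06402077920267761 (nom .0666) ang 0.9425956889723739 toolrot [ 0.9972 -0.006   0.0023] y 0.0008131436055847929 F [ 0.039   1.9147 -6.3585] M [ 0.0498 -0.7436 -0.2798] 0.13771279771714995 8.975
top [0.5141 0.135  0.1261] [-0.8082  0.2544  0.5311] 153 lean 32.07712846002478 yaw -17.47317873463403 ymid 0.14904138198319683 z -0.0850565626724222 0.05311261504342958 off vs model -0.0015180627884378442
side [0.5122 0.2363 0.0761] [-0.8227  0.226   0.5217] 134 lean 31.446477393589035 yaw -15.36038553815944 ymid 0.012257978447366168 z -0.029904033991729105 0.0989345805174755 off vs model -0.0008131431730509326
 leg 156 204 [-0.1361  0.1     0.9856] angle 0.8647788387370456
```

jog_arm:
  increments:
    - [0,0,0,0,0,0,0.15]
    - [0,0,0,0,0,0,0.3]
    - [0,0,0,0,0,0,0.5]
    - [0,0,0,0,0,0,0.6]
    - [0,-0.02,0,0,0,0,0.6]
    - [0,-0.03,0,0,0,0,0.6]
    - [0,-0.03,0,0,0,0,0.6]
    - [0,-0.03,0,0,0,0,0.6]
    - [0,0,0,0,0,0,0.6]

```text
time: 10.3
tool_pos: [0.5945, 0.1939, 0.3983]
tcp_rot: [-0.943, -0.707, 1.14]
wrist_force: [-0.7, 0.4, 0.4]
width: 0.598
```

```bash
cat >> h.py <<'E'
def topgrip(T,zt=.133,back=0.,pitch=0.):  # X_tool=+x_t, approach -z_t
    xd,z=T[:3,0],T[:3,2];g=(T@[0,0,zt+back,1])[:3]
    return pose(np.stack([xd,-z,np.cross(xd,-z)],1),g+bot.pinch_z*z)
E
cat > look2.py <<'E'
from h import *
np.set_printoptions(precision=4,suppress=True)
P=topgrip(TAB,back=.075)
print(tcp()[:3,3],P[:3,3],readout.read_state()["q"]);print("pre",rows(P,10),rows(P,12))
E
python3 look2.py; python3 look.py c7.png
```

```text
[0.5945 0.1939 0.3983] [0.6643 0.1707 0.3491] [ 0.2145  0.3083  1.5938  0.2205  1.6499 -1.0966]
pre [ 0.0062  0.0009 -0.0076  0.0047  0.1577  0.0046] [ 0.0052  0.0007 -0.0063  0.0039  0.1314  0.0038]
top [0.5062 0.1275 0.1183] [-0.8147  0.2356  0.5299] 94 lean 31.997314357129152 yaw -16.127013563378785 ymid 0.004347324492580875 z -0.07260602471914047 0.05859986205198297 off vs model 0.0005000753388307654
side [0.5183 0.1968 0.104 ] [-0.813   0.2462  0.5276] 256 lean 31.84325329545064 yaw -16.844966673388882 ymid 0.015619424437847695 z -0.06281832210538553 0.06685499656017724 off vs model -0.0007226390861773482
 leg 244 357 [-0.1648 -0.0182  0.9862] angle 0.8634858650854771
```

View pics/c7.png

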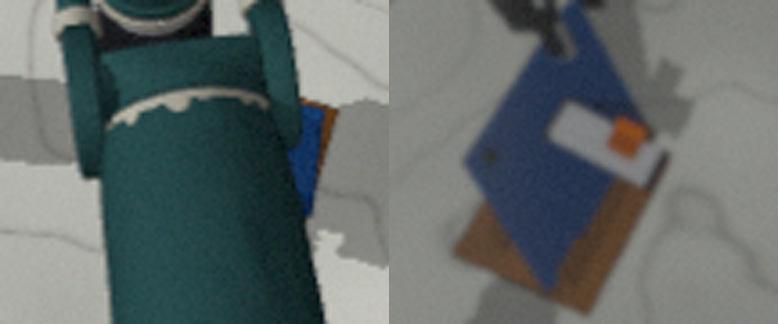

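jog_arm:
  increments:
    - [0.006,0.001,-0.0075,0.0047,0.158,0.0046,0.6]
    - [0.006,0.001,-0.0075,0.0047,0.158,0.0046,0.6]
    - [0.006,0.001,-0.0075,0.0047,0.158,0.0046,0.6]
    - [0.006,0.001,-0.0075,0.0047,0.158,0.0046,0.6]
    - [0.006,0.001,-0.0075,0.0047,0.158,0.0046,0.6]
    - [0.006,0.001,-0.0075,0.0047,0.158,0.0046,0.6]
    - [0.006,0.001,-0.0075,0.0047,0.158,0.0046,0.6]
    - [0.006,0.001,-0.0075,0.0047,0.158,0.0046,0.6]
    - [0.006,0.001,-0.0075,0.0047,0.158,0.0046,0.6]
    - [0.006,0.001,-0.0075,0.0047,0.158,0.0046,0.6]

```text
time: 11.75
tool_pos: [0.6499, 0.1707, 0.323]
tcp_rot: [-1.462, 0.702, 0.173]
wrist_force: [-0.1, 0.1, -0.2]
width: 0.6
```

```bash
python3 look2.py
```

```text
[0.6499 0.1707 0.323 ] [0.6643 0.1707 0.3491] [0.163  0.4841 1.5111 0.221  1.6652 0.4746]
pre [-0.0002 -0.0029  0.0004  0.002  -0.0059 -0.0037] [-0.0002 -0.0025  0.0003  0.0017 -0.005  -0.0031]
```

```bash
python3 - <<'E'
from h import *
np.set_printoptions(precision=4,suppress=True)
P=topgrip(TAB);print(rows(P,1),rows(P,3))
ims=[]
for n,uv in(("top",(178,235)),("side",(282,240))):
    p=read_camera(n)
    u,v=uv;ims.append(cv2.resize(p["img"][v-45:v+45,u-54:u+54],None,fx=3.6,fy=3.6,interpolation=cv2.INTER_CUBIC))
cv2.imwrite("pics/c8.png",np.hstack(ims))
E
```

```text
[ 0.0003  0.0455  0.0051  0.0202 -0.0595 -0.0372] [-0.0001  0.0152  0.0016  0.0067 -0.0198 -0.0124]
```

View pics/c8.png

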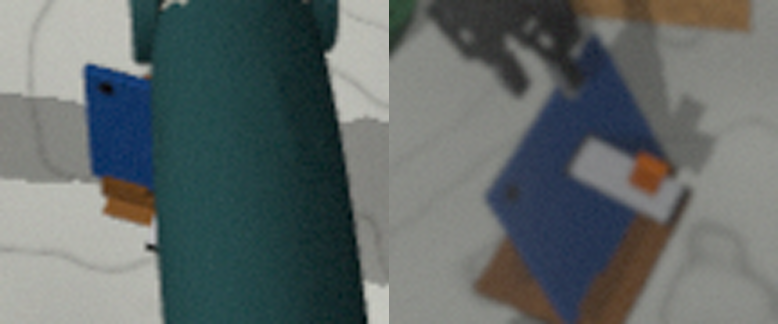

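jog_arm:
  increments:
    - [0,0.005,0.0017,0.0067,-0.02,-0.0125,0.6]
    - [0,0.015,0.0017,0.0067,-0.02,-0.0125,0.6]
    - [0,0.013,0.0017,0.0067,-0.02,-0.0125,0.6]
    - [0,0.01,0,0,0,0,0.6]
    - [0,0,0,0,0,0,0.6]

```text
time: 12.48
tool_pos: [0.6271, 0.1834, 0.2823]
tcp_rot: [-1.44, 0.611, 0.195]
wrist_force: [0.6, 0.1, 0.1]
width: 0.599
```

```bash
python3 - <<'E'
from h import *
np.set_printoptions(precision=4,suppress=True)
P=topgrip(TAB);print(rows(P,1),readout.read_state()["wrist_force"])
E
```

```text
[ 0.0006 -0.0025 -0.0014  0.0008  0.0204 -0.0013] [0.6108 0.1444 0.094 ]
```

jog_arm:
  increments:
    - [0.0006,-0.002,-0.001,0.001,0.018,-0.001,0.4]
    - [0,0,0,0,0,0,0.25]
    - [0,0,0,0,0,0,0.2]
    - [0,0,0,0,0,0,0.15]
    - [0,0,0,0,0,0,0.1]
    - [0,0,0,0,0,0,0]
    - [0,0,0,0,0,0,0]
  force: 50

```text
time: 13.35
tool_pos: [0.6296, 0.1818, 0.2853]
tcp_rot: [-1.442, 0.622, 0.178]
wrist_force: [0.5, 1.3, 0.2]
width: 0.109
```

```bash
python3 - <<'E'
from h import *
np.set_printoptions(precision=4,suppress=True)
P=topgrip(TAB);s=readout.read_state();print(rows(P,1),s["wrist_force"],s["torque"],s["width"])
U=tcp().copy();U[:3,3]+=.04*TAB[:3,2];print("up",rows(U,1))
E
```

```text
[-0.0004  0.0015 -0.0005 -0.0019  0.0019  0.003 ] [0.4916 1.315  0.2296] [-0.1079 -0.2459 -0.1033] 0.10891081925687643
up [ 0.0001 -0.04    0.0001  0.      0.      0.    ]
```

jog_arm:
  increments:
    - [0,-0.006,0,0,0,0,0]
    - [0,-0.01,0,0,0,0,0]
    - [0,-0.015,0,0,0,0,0]
    - [0,-0.015,0,0,0,0,0]
    - [0,-0.01,0,0,0,0,0]
    - [0,0,0,0,0,0,0]

```text
time: 14.1
tool_pos: [0.6576, 0.1728, 0.3351]
tcp_rot: [-1.444, 0.625, 0.18]
wrist_force: [-1.6, 0.2, -4.1]
width: 0.111
```

```bash
cat > look3.py <<'E'
from h import *
np.set_printoptions(precision=4,suppress=True)
s=readout.read_state();print("F",s["wrist_force"],"M",s["torque"],s["width"],s["time"])
C=tcp();P0=topgrip(frame([0,0,0],0,0),zt=.1345)
Tt=C@np.linalg.inv(P0)   # tablet pose from the grasp
print("tablet",Tt[:3,3],"z",Tt[:3,2],"yaw",np.degrees(np.arctan2(Tt[1,0],Tt[0,0])))
MAT=pose(R.from_euler("z",np.radians(4)).as_matrix(),[.511,-.207,.004])
def goal(h,mx=.06,lean=-26): return topgrip(MAT@frame([mx,0,.0022+h],0,np.radians(lean)),zt=.1345)
E
cat look3.py >g.py; cat >> g.py <<'E'
G=goal(.10);print(G[:3,3]);print("14:",rows(G,14),"18:",rows(G,18))
# bottom/leg-tip height along the path
L=logm(np.linalg.inv(C)@G).real
for k in np.linspace(0,1,6):
    X=C@expm(L*k)@np.linalg.inv(P0);print(k,"origin",X[:3,3],"tip",(X@[-.079,0,.041,1])[:3],"tcp",(C@expm(L*k))[:3,3])
E
python3 g.py
```

```text
F [-1.6328  0.1986 -4.0873] M [-0.1505 -0.3663 -0.0214] 0.11083797712150822 14.1
tablet [0.5195 0.2147 0.0845] z [ 0.4777 -0.1449  0.8665] yaw -16.82566624754597
[ 0.4444 -0.2117  0.3661]
14: [-0.0124 -0.0024 -0.0291 -0.001  -0.027  -0.0689] 18: [-0.0097 -0.0019 -0.0226 -0.0007 -0.021  -0.0536]
0.0 origin [0.5195 0.2147 0.0845] tip [0.4735 0.2285 0.1595] tcp [0.6576 0.1728 0.3351]
0.2 origin [0.5193 0.13   0.082 ] tip [0.4589 0.1418 0.1463] tcp [0.6085 0.1015 0.3556]
0.4 origin [0.5251 0.0455 0.0819] tip [0.4527 0.0541 0.1329] tcp [0.561  0.0274 0.3683]
0.6000000000000001 origin [ 0.5362 -0.0384  0.0853] tip [ 0.4549 -0.034   0.1211] tcp [ 0.5169 -0.0496  0.3736]
0.8 origin [ 0.5518 -0.1213  0.0931] tip [ 0.4649 -0.1219  0.1125] tcp [ 0.4776 -0.1294  0.3725]
1.0 origin [ 0.5709 -0.2028  0.1062] tip [ 0.4821 -0.209   0.1084] tcp [ 0.4444 -0.2117  0.3661]
```

jog_arm:
  increments:
    - [0,-0.015,0,0,0,0,0]
    - [0,-0.02,0,0,0,0,0]
    - [0,-0.02,0,0,0,0,0]
    - [0,0,0,0,0,0,0]

```text
time: 14.6
tool_pos: [0.6859, 0.1641, 0.3853]
tcp_rot: [-1.445, 0.622, 0.177]
wrist_force: [0.3, -0.3, -5.1]
width: 0.106
```

```bash
python3 g.py
```

```text
F [ 0.3341 -0.3281 -5.1185] M [-0.2487 -0.8289 -0.0641] 0.1061643093378534 14.6
tablet [0.5486 0.2058 0.1342] z [ 0.4746 -0.1444  0.8683] yaw -16.83753089744981
[ 0.4444 -0.2117  0.3661]
14: [-0.0143  0.0015 -0.029  -0.0009 -0.027  -0.0687] 18: [-0.0112  0.0011 -0.0225 -0.0007 -0.021  -0.0534]
0.0 origin [0.5486 0.2058 0.1342] tip [0.5025 0.2198 0.209 ] tcp [0.6859 0.1641 0.3853]
0.2 origin [0.5392 0.1243 0.1245] tip [0.4786 0.1362 0.1886] tcp [0.6277 0.0959 0.3984]
0.4 origin [0.5372 0.0421 0.1155] tip [0.4647 0.0508 0.1664] tcp [0.5725 0.0241 0.402 ]
0.6000000000000001 origin [ 0.5421 -0.0401  0.1086] tip [ 0.4608 -0.0356  0.1443] tcp [ 0.5224 -0.0513  0.3969]
0.8 origin [ 0.5537 -0.1219  0.1051] tip [ 0.4668 -0.1225  0.1244] tcp [ 0.4792 -0.13    0.3844]
1.0 origin [ 0.5709 -0.2028  0.1062] tip [ 0.4821 -0.209   0.1084] tcp [ 0.4444 -0.2117  0.3661]
```

jog_arm:
  increments:
    - [-0.011,-0.003,-0.0225,-0.0007,-0.021,-0.0534,0]
    - [-0.011,-0.003,-0.0225,-0.0007,-0.021,-0.0534,0]
    - [-0.011,-0.002,-0.0225,-0.0007,-0.021,-0.0534,0]
    - [-0.011,0,-0.0225,-0.0007,-0.021,-0.0534,0]
    - [-0.011,0,-0.0225,-0.0007,-0.021,-0.0534,0]
    - [-0.011,0,-0.0225,-0.0007,-0.021,-0.0534,0]
    - [-0.011,0,-0.0225,-0.0007,-0.021,-0.0534,0]
    - [-0.011,0,-0.0225,-0.0007,-0.021,-0.0534,0]
    - [-0.011,0,-0.0225,-0.0007,-0.021,-0.0534,0]
    - [-0.011,0,-0.0225,-0.0007,-0.021,-0.0534,0]

```text
time: 15.85
tool_pos: [0.5323, -0.0398, 0.4064]
tcp_rot: [-1.524, 0.048, -0.08]
wrist_force: [0.0, -0.2, -6.5]
width: 0.107
```

```bash
sed -i 's/"14:",rows(G,14),"18:",rows(G,18)/"8:",rows(G,8),"10:",rows(G,10)/' g.py; python3 g.py
```

```text
F [ 0.016  -0.1656 -6.5411] M [-0.1107  0.0017 -0.002 ] 0.10728220902568832 15.85
tablet [ 0.5387 -0.0269  0.1175] z [-0.0221 -0.0445  0.9988] yaw -4.724829270044509
[ 0.4444 -0.2117  0.3661]
8: [-0.0115  0.002  -0.0218 -0.0012 -0.0199 -0.0539] 10: [-0.0092  0.0016 -0.0174 -0.0009 -0.0159 -0.0431]
0.0 origin [ 0.5387 -0.0269  0.1175] tip [ 0.4591 -0.0223  0.157 ] tcp [ 0.5323 -0.0398  0.4064]
0.2 origin [ 0.5427 -0.0624  0.1136] tip [ 0.4599 -0.0596  0.1459] tcp [ 0.5115 -0.073   0.4009]
0.4 origin [ 0.548  -0.0977  0.1103] tip [ 0.4626 -0.097   0.1354] tcp [ 0.4922 -0.1068  0.394 ]
0.6000000000000001 origin [ 0.5545 -0.133   0.108 ] tip [ 0.4673 -0.1345  0.1255] tcp [ 0.4745 -0.1412  0.3858]
0.8 origin [ 0.5622 -0.168   0.1066] tip [ 0.4738 -0.1718  0.1165] tcp [ 0.4585 -0.1762  0.3764]
1.0 origin [ 0.5709 -0.2028  0.1062] tip [ 0.4821 -0.209   0.1084] tcp [ 0.4444 -0.2117  0.3661]
```

jog_arm:
  increments:
    - [-0.0115,0.001,-0.0218,-0.0012,-0.02,-0.054,0]
    - [-0.0115,0.001,-0.0218,-0.0012,-0.02,-0.054,0]
    - [-0.0115,0.001,-0.0218,-0.0012,-0.02,-0.054,0]
    - [-0.0115,0.001,-0.0218,-0.0012,-0.02,-0.054,0]
    - [-0.0115,0.001,-0.0218,-0.0012,-0.02,-0.054,0]
    - [-0.0115,0.001,-0.0218,-0.0012,-0.02,-0.054,0]
    - [-0.0115,0.001,-0.0218,-0.0012,-0.02,-0.054,0]
    - [-0.0115,0.001,-0.0218,-0.0012,-0.02,-0.054,0]
    - [0,0,0,0,0,0,0]

```text
time: 16.98
tool_pos: [0.4271, -0.2112, 0.3608]
tcp_rot: [-1.509, -0.397, -0.282]
wrist_force: [-0.3, 0.7, -5.5]
width: 0.107
```

```bash
cat look3.py > g2.py; cat >> g2.py <<'E'
for h in (.1,.03): G=goal(h);print(h,rows(G,1),rows(G,3))
for n in ("side","top"):
    p=read_camera(n)
    for t in ("leg_tip","corner_left","corner_right","hinge","top_edge"):
        loc={"leg_tip":[-.0819,0,.038],"corner_left":[-.005,.1,0],"corner_right":[-.005,-.1,0],"hinge":[-.009,0,.1],"top_edge":[0,0,.15]}[t]
        X=(Tt@np.r_[loc,1])[:3]
        print(n,t,"model px",np.round(pix(p,X),1),X,[(np.round(a["location"],1),round(a["p"],2),world(p,a["location"],r=1)) for a in spotter.spot_point(p,t)[:1]])
    hsv=cv2.cvtColor(p["img"],cv2.COLOR_BGR2HSV)
    m=(hsv[...,0]>100)&(hsv[...,0]<130)&(hsv[...,1]>120)
    c=cloud(p,cv2.erode(m.astype(np.uint8),np.ones((3,3))).astype(bool));c=c[np.linalg.norm(c-(Tt@[0,0,.075,1])[:3],axis=1)<.15]
    print(n,"blue",len(c))
    if len(c)>60:
        o,nn,q=fitplane(c);nn=nn*np.sign(nn[2]);print(n,"plane",o,nn,len(q))
    x,y=pix(p,(Tt@[-.03,0,.06,1])[:3]);x,y=int(x),int(y)
    cv2.imwrite(f"pics/d_{n}.png",cv2.resize(p["img"][y-50:y+50,x-55:x+55],None,fx=3.6,fy=3.6,interpolation=cv2.INTER_CUBIC))
cv2.imwrite("pics/d.png",np.hstack([cv2.imread("pics/d_side.png"),cv2.imread("pics/d_top.png")]))
E
python3 g2.py
```

```text
F [-0.2536  0.7144 -5.5364] M [-0.1665  0.7023  0.0399] 0.10737003113469991 16.975
tablet [ 0.5484 -0.197   0.0987] z [-0.4194 -0.049   0.9065] yaw 4.033837082306894
0.1 [ 0.0178  0.0024 -0.0017 -0.0197  0.0004 -0.0182] [ 0.0059  0.0008 -0.0006 -0.0066  0.0001 -0.0061]
0.03 [-0.0117  0.0658 -0.003  -0.0197  0.0004 -0.0182] [-0.004   0.0219 -0.0008 -0.0066  0.0001 -0.0061]
side leg_tip model px [315.3 159.1] [ 0.4584 -0.2041  0.0985] [(array([315.8, 160.6]), 0.58, array([ 0.456 , -0.1855,  0.1072]))]
side corner_left model px [291.1 175.3] [ 0.536  -0.0976  0.0983] [(array([293.5, 170.5]), 0.73, array([ 0.5291, -0.0955,  0.1246]))]
side corner_right model px [293.5 141.5] [ 0.5517 -0.297   0.0948] [(array([292.8, 141.5]), 0.98, array([ 0.5538, -0.2874,  0.1018]))]
side hinge model px [307.  139.5] [ 0.4983 -0.2025  0.1855] [(array([315.8, 160.2]), 0.51, array([ 0.4562, -0.1865,  0.1082]))]
side top_edge model px [312.1 128.5] [ 0.4855 -0.2044  0.2346] [(array([312.4, 128.6]), 0.93, array([ 0.4844, -0.2011,  0.2367]))]
side blue 0
top leg_tip model px [320.5 251.6] [ 0.4584 -0.2041  0.0985] [(array([317.6, 249. ]), 0.48, array([ 0.4656, -0.1936,  0.1159]))]
top corner_left model px [283.9 226.6] [ 0.536  -0.0976  0.0983] [(array([285.3, 223.9]), 0.96, array([ 0.5428, -0.1015,  0.111 ]))]
top corner_right model px [349.6 219.7] [ 0.5517 -0.297   0.0948] [(array([348.9, 216.3]), 0.72, array([ 0.5608, -0.2928,  0.1082]))]
top hinge model px [323.3 236.1] [ 0.4983 -0.2025  0.1855] [(array([322.7, 237.1]), 0.77, array([ 0.49  , -0.1884,  0.2724]))]
top top_edge model px [326.8 239.6] [ 0.4855 -0.2044  0.2346] [(array([324.9, 237.8]), 0.59, array([ 0.4877, -0.1931,  0.2787]))]
top blue 148
top plane [ 0.4946 -0.1876  0.2318] [0.8968 0.0659 0.4375] 138
```

View pics/d.png

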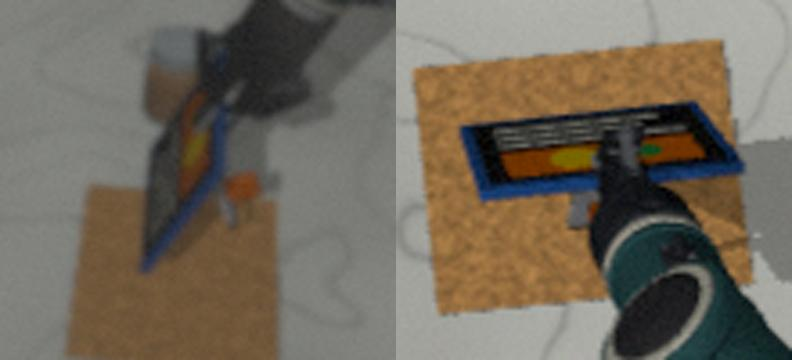

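jog_arm:
  increments:
    - [-0.004,0.022,-0.001,-0.0066,0,-0.006,0]
    - [-0.004,0.022,-0.001,-0.0066,0,-0.006,0]
    - [-0.004,0.018,-0.001,-0.0066,0,-0.006,0]
    - [0,0,0,0,0,0,0]

```text
time: 18.08
tool_pos: [0.4466, -0.2122, 0.3016]
tcp_rot: [-1.528, -0.417, -0.303]
wrist_force: [-0.5, 0.3, -6.2]
width: 0.115
```

```bash
sed -i 's/for h in (.1,.03)/for h in (.03,.01,0)/' g2.py; python3 g2.py
```

```text
F [-0.5083  0.3322 -6.1535] M [ 0.0135  0.7132 -0.0293] 0.11459114729016211 18.075
tablet [ 0.5748 -0.2042  0.0425] z [-0.4432 -0.0275  0.896 ] yaw 4.319738664138843
0.03 [-0.0044  0.0039  0.0007  0.0035  0.005   0.0063] [-0.0015  0.0013  0.0002  0.0012  0.0017  0.0021]
0.01 [-0.0133  0.0218  0.0008  0.0035  0.005   0.0063] [-0.0044  0.0073  0.0002  0.0012  0.0017  0.0021]
0 [-0.0177  0.0308  0.0008  0.0035  0.005   0.0063] [-0.0059  0.0103  0.0003  0.0012  0.0017  0.0021]
side leg_tip model px [306.9 168.6] [ 0.4848 -0.2108  0.0402] [(array([307.8, 169.4]), 0.54, array([ 0.4807, -0.2007,  0.0455]))]
side corner_left model px [282.9 184.6] [ 0.563  -0.1048  0.0397] [(array([281.5, 182. ]), 0.87, array([ 0.5733, -0.1542,  0.0045]))]
side corner_right model px [286.3 150.1] [ 0.5776 -0.3043  0.0408] [(array([299.5, 131.2]), 0.75, array([ 0.5278, -0.1937,  0.2241]))]
side hinge model px [299.1 150.1] [ 0.5224 -0.2076  0.1281] [(array([301.5, 153.6]), 0.98, array([ 0.5097, -0.1405,  0.1684]))]
side top_edge model px [304.2 140. ] [ 0.5083 -0.2083  0.1769] [(array([303.2, 138. ]), 0.59, array([ 0.5121, -0.195 ,  0.1956]))]
side blue 0
top leg_tip model px [319.8 243.7] [ 0.4848 -0.2108  0.0402] [(array([318.7, 244.7]), 0.42, array([ 0.4699, -0.1752,  0.2863]))]
top corner_left model px [284.9 219.7] [ 0.563  -0.1048  0.0397] [(array([282.3, 216. ]), 0.95, array([ 0.5789, -0.099 ,  0.0051]))]
top corner_right model px [348.1 213.3] [ 0.5776 -0.3043  0.0408] [(array([345.4, 212.1]), 0.64, array([ 0.5786, -0.291 ,  0.0669]))]
top hinge model px [322.  229.3] [ 0.5224 -0.2076  0.1281] [(array([321.2, 225.3]), 0.61, array([ 0.5263, -0.194 ,  0.2146]))]
top top_edge model px [324.8 232.8] [ 0.5083 -0.2083  0.1769] [(array([327.8, 233.8]), 0.85, array([ 0.4976, -0.2008,  0.2814]))]
top blue 133
top plane [ 0.5181 -0.1953  0.1723] [0.8928 0.0643 0.4459] 123
```

jog_arm:
  increments:
    - [-0.004,0.007,0,0.0012,0.0015,0.002,0]
    - [-0.004,0.007,0,0.0012,0.0015,0.002,0]
    - [-0.003,0.006,0,0.0012,0.0015,0.002,0]
    - [0,0,0,0,0,0,0]

```text
time: 19.18
tool_pos: [0.4458, -0.2128, 0.2785]
tcp_rot: [-1.526, -0.411, -0.303]
wrist_force: [-0.2, 1.5, -5.3]
width: 0.107
```

```bash
cat look3.py > g3.py; echo 'print("low back corner z",(Tt@[-.005,.1,0,1])[2],(Tt@[-.005,-.1,0,1])[2],"tip z",(Tt@[-.0793,0,.0407,1])[2]-.004);print("to 0:",rows(goal(0),1),"lean",np.degrees(np.arcsin(-Tt[:2,2]@Tt[:2,0]/np.linalg.norm(Tt[:2,0]))))' >>g3.py; python3 g3.py
```

```text
F [-0.2173  1.4578 -5.337 ] M [-0.0094  0.693  -0.0071] 0.10713269309598762 19.175
tablet [ 0.5729 -0.2045  0.0188] z [-0.4395 -0.0289  0.8978] yaw 4.030872173887302
low back corner z 0.016460141828497296 0.016824092859677536 tip z 0.016457745496449894
to 0: [-0.0066  0.0105  0.0013  0.0018  0.0005  0.0023] lean 26.131449713129808
```

jog_arm:
  increments:
    - [-0.0018,0.0036,0,0,0,0,0]
    - [-0.0014,0.0027,0,0,0,0,0]
    - [0,0,0,0,0,0,0]

```text
time: 19.55
tool_pos: [0.4459, -0.213, 0.271]
tcp_rot: [-1.527, -0.411, -0.303]
wrist_force: [0.1, 0.4, -6.1]
width: 0.106
```

```bash
python3 g3.py
```

```text
F [ 0.1037  0.4077 -6.0921] M [-0.019   0.7494  0.038 ] 0.10635774058054522 19.55
tablet [ 0.5731 -0.2047  0.0114] z [-0.4398 -0.0287  0.8976] yaw 4.035423686972153
low back corner z 0.009036943596981897 0.009451805864368213 tip z 0.00903259402280102
to 0: [-0.0035  0.0038  0.0014  0.002   0.0006  0.0026] lean 26.14997295882529
```

jog_arm:
  increments:
    - [-0.0009,0.0018,0,0,0,0,0]
    - [-0.0004,0.0009,0,0,0,0,0]
    - [0,0,0,0,0,0,0]

```text
time: 19.92
tool_pos: [0.4462, -0.2131, 0.2683]
tcp_rot: [-1.527, -0.412, -0.304]
wrist_force: [0.1, -0.3, -5.5]
width: 0.104
```

```bash
python3 g3.py
```

```text
F [ 0.1258 -0.2653 -5.5   ] M [-0.0606  0.7013 -0.0392] 0.10433936147157837 19.925
tablet [ 0.5736 -0.205   0.0088] z [-0.4406 -0.0282  0.8973] yaw 4.043733876442975
low back corner z 0.006345404822964468 0.006878988645214039 tip z 0.006330626442970364
to 0: [-0.0025  0.0012  0.0016  0.0026  0.0007  0.0034] lean 26.197126648192132
```

jog_arm:
  increments:
    - [-0.0006,0.0012,0,0,0,0,0]
    - [0,0,0,0,0,0,0]

```text
time: 20.18
tool_pos: [0.4462, -0.2132, 0.2671]
tcp_rot: [-1.527, -0.412, -0.304]
wrist_force: [0.8, 1.1, -5.1]
width: 0.105
```

jog_arm:
  increments:
    - [-0.0006,0.0012,0,0,0,0,0]
    - [0,0,0,0,0,0,0]

```text
time: 20.42
tool_pos: [0.4466, -0.2133, 0.2663]
tcp_rot: [-1.528, -0.413, -0.305]
wrist_force: [0.5, -0.2, -5.2]
width: 0.113
```

jog_arm:
  increments:
    - [-0.0006,0.0012,0,0,0,0,0]
    - [0,0,0,0,0,0,0]

```text
time: 20.68
tool_pos: [0.4472, -0.2135, 0.2657]
tcp_rot: [-1.528, -0.414, -0.307]
wrist_force: [-0.1, 1.1, -4.4]
width: 0.11
```

jog_arm:
  increments:
    - [-0.0006,0.0012,0,0,0,0,0]
    - [0,0,0,0,0,0,0]

```text
time: 20.92
tool_pos: [0.4475, -0.2138, 0.2654]
tcp_rot: [-1.528, -0.415, -0.308]
wrist_force: [-2.5, 0.9, -1.2]
width: 0.108
```

```bash
python3 g3.py
```

```text
F [-2.5248  0.8983 -1.1797] M [0.3795 0.9172 0.1066] 0.10820062861769017 20.925
tablet [ 0.5761 -0.2061  0.0065] z [-0.4447 -0.0267  0.8953] yaw 4.055969213427235
low back corner z 0.003820241329168076 0.004677332273330463 tip z 0.003586828772994686
to 0: [-0.0023 -0.002   0.0023  0.0044  0.0009  0.0079] lean 26.45423855881433
```

jog_arm:
  increments:
    - [-0.0003,0.0006,0,0.004,0,0,0]
    - [0,0,0,0,0,0,0]

```text
time: 21.18
tool_pos: [0.4476, -0.2144, 0.2653]
tcp_rot: [-1.525, -0.416, -0.307]
wrist_force: [-2.4, 0.2, -0.9]
width: 0.11
```

```bash
python3 g3.py
```

```text
F [-2.3742  0.1552 -0.8821] M [0.1839 0.9186 0.0185] 0.11036849294449297 21.175
tablet [ 0.5764 -0.2058  0.0065] z [-0.4452 -0.0294  0.895 ] yaw 4.100054490637095
low back corner z 0.004026704508440258 0.004468657866062962 tip z 0.0035234414652005296
to 0: [-0.0023 -0.0021  0.0029  0.0017  0.0016  0.0087] lean 26.49683993871994
```

jog_arm:
  increments:
    - [0,0,0,0,0,0,0.12]
    - [0,0,0,0,0,0,0.15]
    - [0,0,0,0,0,0,0.2]
    - [0,0,0,0,0,0,0.3]
    - [0,0,0,0,0,0,0.45]
    - [0,0,0,0,0,0,0.5]
    - [0,0,0,0,0,0,0.5]
  force: 20

```text
time: 22.05
tool_pos: [0.449, -0.2151, 0.2667]
tcp_rot: [-1.528, -0.419, -0.311]
wrist_force: [0.5, 1.4, 0.2]
width: 0.503
```

```bash
python3 g2.py | grep -v "^0"
```

```text
F [0.5295 1.3619 0.2172] M [-0.0151  0.1945  0.0278] 0.5031435470506631 22.05
tablet [ 0.5789 -0.2074  0.0084] z [-0.4492 -0.0266  0.893 ] yaw 4.103376331853264
side leg_tip model px [305.  174.5] [ 0.4889 -0.2136  0.0055] [(array([307.5, 175.4]), 0.53, array([ 0.4787, -0.2106,  0.0055]))]
side corner_left model px [281.3 190.3] [ 0.5675 -0.1079  0.0057] [(array([281.7, 187.3]), 0.74, array([ 0.5676, -0.1164,  0.0136]))]
side corner_right model px [284.9 156. ] [ 0.5814 -0.3075  0.0067] [(array([285.1, 158.8]), 0.76, array([ 0.5773, -0.2782,  0.0169]))]
side hinge model px [297.4 156.6] [ 0.526  -0.2106  0.0937] [(array([298.9, 157.5]), 0.69, array([ 0.5185, -0.1722,  0.1224]))]
side top_edge model px [302.5 146.8] [ 0.5115 -0.2114  0.1424] [(array([302.1, 144.1]), 0.88, array([ 0.5147, -0.2306,  0.1397]))]
side blue 0
top leg_tip model px [319.2 243. ] [ 0.4889 -0.2136  0.0055] [(array([316. , 243.8]), 0.45, array([ 0.4856, -0.2008,  0.026 ]))]
top corner_left model px [285.2 219.4] [ 0.5675 -0.1079  0.0057] []
top corner_right model px [347.  213.4] [ 0.5814 -0.3075  0.0067] [(array([343.7, 210.5]), 0.62, array([ 0.5914, -0.298 ,  0.004 ]))]
top hinge model px [321.4 229.1] [ 0.526  -0.2106  0.0937] [(array([318.8, 230. ]), 0.9, array([ 0.5198, -0.1969,  0.1376]))]
top top_edge model px [324.1 232.6] [ 0.5115 -0.2114  0.1424] [(array([323.3, 230.3]), 0.57, array([ 0.512 , -0.1984,  0.2195]))]
top blue 110
top plane [ 0.5184 -0.1881  0.1301] [0.8957 0.0541 0.4413] 106
```

View pics/d.png

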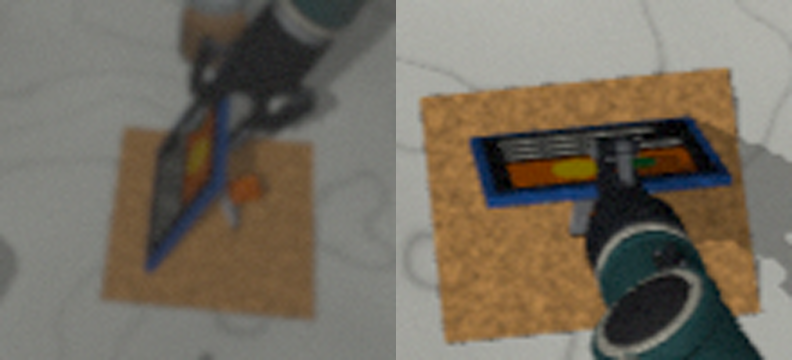

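jog_arm:
  increments:
    - [0,-0.01,0,0,0,0,0.5]
    - [0,-0.02,0,0,0,0,0.5]
    - [0,-0.03,0,0,0,0,0.5]
    - [0,-0.03,0,0,0,0,0.5]
    - [0,-0.03,0,0,0,0,0.5]
    - [0,-0.03,0,0,0,0,0.5]
    - [0,0,0,0,0,0,0.5]

```text
time: 23.52
tool_pos: [0.3782, -0.2189, 0.408]
tcp_rot: [-1.531, -0.42, -0.312]
wrist_force: [1.0, -0.1, 0.1]
width: 0.502
```

```bash
python3 - <<'E'
from h import *
np.set_printoptions(precision=4,suppress=True)
M=pose(R.from_euler("z",np.radians(4)).as_matrix(),[.511,-.207,.004]);Mi=np.linalg.inv(M)
s=readout.read_state();print(s["time"],s["wrist_force"],s["tool_pos"])
for n,(u,v) in (("side",(292,165)),("top",(312,232))):
    p=read_camera(n)
    for t in ("leg_tip","corner_left","corner_right","top_edge"):
        print(n,t,[(round(a["p"],2),"in mat (plane z=4mm)",(Mi@np.r_[world(p,a["location"],z=.004 if t!="top_edge" else .139),1])[:3]) for a in spotter.spot_point(p,t)[:1]])
    for t in ("jar_tall","jar_short","mortar","spoon"):
        print(n,t,[np.round(a["location"]) for a in spotter.spot_point(p,t)[:1]])
    r=spotter.masks_of(p,"tablet")
    if r:
        c=cloud(p,r[0]["mask"]);o,nn,q=fitplane(c,.004);print(n,"plane",nn,len(q),len(c))
    cv2.imwrite(f"pics/e_{n}.png",cv2.resize(p["img"][v-50:v+50,u-55:u+55],None,fx=3.6,fy=3.6,interpolation=cv2.INTER_CUBIC))
cv2.imwrite("pics/e.png",np.hstack([cv2.imread("pics/e_side.png"),cv2.imread("pics/e_top.png")]))
E
```

```text
23.525 [ 0.9755 -0.1332  0.0761] [ 0.3782 -0.2189  0.408 ]
side leg_tip [(0.39, 'in mat (plane z=4mm)', array([-0.0333,  0.0102,  0.    ]))]
side corner_left [(0.68, 'in mat (plane z=4mm)', array([ 0.0569,  0.0872, -0.    ]))]
side corner_right [(0.79, 'in mat (plane z=4mm)', array([ 0.0548, -0.0903,  0.    ]))]
side top_edge [(0.83, 'in mat (plane z=4mm)', array([ 0.0118, -0.0008,  0.135 ]))]
side jar_tall [array([297., 177.])]
side jar_short [array([302., 135.])]
side mortar [array([219., 207.])]
side spoon [array([212., 248.])]
side plane [0.8942 0.0655 0.4429] 660 829
top leg_tip [(0.67, 'in mat (plane z=4mm)', array([-0.0229, -0.0037,  0.    ]))]
top corner_left [(0.94, 'in mat (plane z=4mm)', array([0.072 , 0.0923, 0.    ]))]
top corner_right [(0.85, 'in mat (plane z=4mm)', array([ 0.063 , -0.0911,  0.    ]))]
top top_edge [(0.66, 'in mat (plane z=4mm)', array([0.0008, 0.0001, 0.135 ]))]
top jar_tall [array([100., 224.])]
top jar_short [array([408., 221.])]
top mortar [array([325., 232.])]
top spoon [array([185., 159.])]
top plane [0.8928 0.0614 0.4462] 1218 1450
```

View pics/e.png

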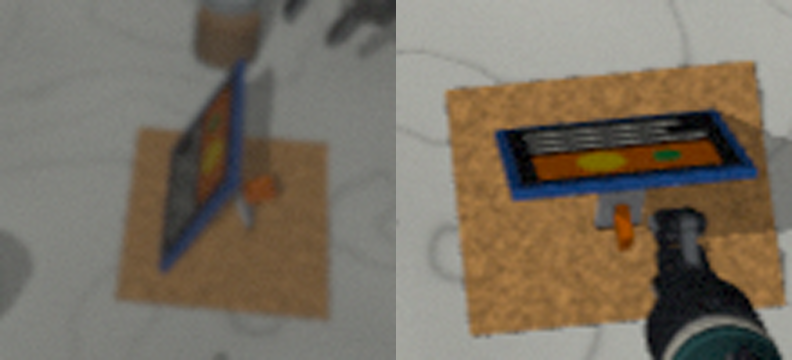

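```bash
python3 -c "
from workcell import bot
print(bot.finish_job())"
```

```text
the job is handed in; nothing more can be done
None
```

I opened the kickstand to its stop, took the tablet out of the dock and stood it on the cork mat with the screen facing the far edge. The job was handed in at about 24 s of the 51 s allowed.

**Kickstand:** Near the end of its swing the leg stopped moving, and the wrist force rose by about 8 N on a gentle pull. After I let go, the camera fit put it at 0.86 rad against the stated 0.87, and the tablet had not moved in the dock.

**Placing:** I lowered the tablet in small steps until the mat took the weight: the downward pull fell from about 5.5 N to 1 N. Then I released it and backed the gripper clear, with no contact force left.

**Last checks**
- **Lean and direction:** The tablet stands alone, leaning back about 26.4° (26° expected). Its direction is about 4°, the same as the mat.
- **Position on the mat:** The bottom edge is about 60 mm in front of the mat centre and the leg tip about 25 mm behind it. Both are well inside the mat.
- **Bystanders:** The short jar and the spoon showed up within about 4 pixels of where they started. The tall jar and the mortar did so in one camera each.

**Where checks disagreed**
- My model of the hinge position put the leg at 0.94 rad at the stop, so I relied on the force and the camera fit instead.
- The networks' corner and leg-tip points differ by up to about 15 mm between the two cameras.
- In the final look the tall jar in the side view and the mortar in the top view were mistaken for the tablet, and I did not rerun either.

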